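# Count to the third gap and slide the hinge sample home

### The arm

A 6-joint arm with a two-finger parallel gripper is mounted at the origin on the work surface. World frame = base frame: x ahead of the robot, y to its left, z up, the work surface at z = 0. Lengths are in mm, angles in rad, forces in N, time in s.
With the tool pointing down it reaches from about 350 to 975 mm from the base axis. Payload 7.1 kg.
Tool frame: the origin (TCP) lies midway between the tips of the shut fingers; the grasp point (between the pads) lies 19 mm behind it; y points along the fingers, z is the direction in which the jaws open and shut, and the axes are right-handed (so a half turn about y gives the same grasp; the last joint's range is limited). The gripper opens to 88 mm and grips with 3 to 60 N. Pads are 20 mm wide; open, the fingers measure 115 mm over their backs; the gripper's body (75 mm by 178 mm) begins 61 mm behind the grasp point.
Start: joints at [-1.28, 0.423, 1.63, -0, 1.089, -0.019], TCP at [190.56, -595.224, 200.175] pointing down, gripper open.
Joint ranges: [-3, 3], [-0.9, 2.11], [0.09, 2.58], [-1.31, 4.45], [0.11, 2.69], [-2.54, 2.54]. Speed limits (rad/s): [2.39, 2.39, 3.01, 3.14, 3.14, 3.14].

### API

Orientations are given as a unit quaternion [x, y, z, w].
In Python, from plant import * gives the robot as it stands.
- The arm moves only by the tool send_rows, never from a script. Its argument "moves" is a list of rows, each a list of 7 numbers: the finger opening in mm, from 0 to 87.8, then the shift along the world's x, y, z in mm, then the turn, a rotation vector about the world's x, y, z in rad. In form: [[fingers, tx, ty, tz, ax, ay, az], ...]. A call has 1 to 20 rows; each row is the pose to reach, as a shift and turn from the pose commanded when the call began; what a row does not reach only later rows make up. A row lasts 1/12 s, in which the tool goes at most 41.7 mm and 7.16 degrees, less where a joint would pass 70% of its speed; a pose out of reach is approached as far as the arm can. A call with a gripper value outside its range is refused whole. The fingers move at their own pace and stop on an object; the grip force is fixed at half the most. Time passes only in rows, so rows that repeat a pose let the fingers close. It gives the time, the measured TCP pose, the force and the opening at its end, in the units of the state.
- read_state(): the state, without advancing time (a new reading comes with each control period).
- read_camera(name): name is "side" or "top"; returns a dict with "frame" (400x640x3 uint8, blue, green, red), "camera_matrix" (3x3 intrinsics, pixels), "origin" and "orientation" of the camera in the world. Camera axes: x right, y down, z forward; pixel columns grow to the right and rows downward; lengths in mm; the calibration is good to about 2 mm. A picture is of the moment at which its call begins. There is no depth.
- close_job(): hands the job in, once; it reports no verdict.
The state is a dict: "clock": time; "joints": joint angles; "joint_vel": joint speeds; "joint_torque": joint torques, N m; "tcp_pos": TCP position; "tool_rot": TCP orientation; "ft_force": force on the tool from outside, world axes, zero at the start; "torque": the same for the moment, N m; "gripper_width": opening from 0.0 (shut) to 1.0 (fully open).
Only numpy, scipy, OpenCV 4.12 (cv2) and the standard library are available. Lean on these libraries where they do the work, as an engineer would, in place of code of your own. Each camera call takes 0.05 s, during which the arm holds its last target. There are 200 camera calls.

### The job

Put the hinge sample away in the display rack: first, starting at the rack's tall end plate, run a fingertip along the aluminium rail at the back of the rack past the first and second gaps and stop at the third. Then push the hinge sample that lies in front of the rack across the table and into that third gap, lengthwise, fully home against the rail; only push it, never pick it up. Leave the other hinge sample, the mallet, the drill and the set square where they are.

Things in the scene. Friction and masses are not known exactly. Their poses are not given: they have to be found in the camera images.
- rack: Fixed rack; origin on the table at the middle of its open front, x into the gaps, y left along it, z up. Six gaps, middles at y = -150, -90 .. 150 mm, 54 mm clear; dividers 6 thick, 40 high, x = 0 to 62 mm; no floor or lip, the table runs in. Rail: flat aluminium bar closing the gaps' back, x = 62 to 90 mm, y = -177 to 177 mm, top 40 mm above the table, smooth, a dark line at each divider.
- rail_mid (a point): Middle of the rail's flat top, 40 mm above the table, 76 mm in along the rack's x; axes as the rack's.
- end_tall: The rack's tall end plate, white, 6 mm thick, 93 mm deep, 85 mm high, at either the left or the right end. Gaps are counted from it. Origin on the table at mid-thickness, level with the rack's open front, 180 mm along y from the rack's origin; axes as the rack's. The first gap's middle is 30 mm from it, the third's 150 mm, towards the rack's middle.
- end_low: The rack's low end plate at the other end, just like the tall one but only 40 mm high, as low as the dividers.
- hinge_center (a point): The hinge sample to be put away: a wooden block 70 x 40 mm with a stainless butt hinge flat on top, 25 mm high (barrel bead to 30), 0.13 kg. Point: its centre, 12.5 mm up; x along its 70 mm length, z up. Loose and flat on the table before the rack, up to 20 degrees askew. Home, its front meets the rail, its centre lies 27 mm in along the rack's x and its rear stands 8 mm out of the gap.
- twin_center (a point): The other hinge sample, already put away in the rack's leftmost gap; it stays there: a wooden block 70 x 40 mm with a stainless butt hinge flat on top, 25 mm high (barrel bead to 30), 0.13 kg. Point: its centre, 12.5 mm up; x along its 70 mm length, z up. 
- mallet: White nylon mallet lying on the table to the left of the rack, 240 mm long along its x, head 85 mm wide and 44 mm high at its +x end. Origin on the table near the middle of its handle. Not to be moved.
- drill: Red hand drill lying on the table to the right of the rack, 305 mm long along its x, 76 mm high at its crank knob. Origin on the table under its gear wheel. Not to be moved.
- square: Small aluminium set square lying flat beyond the rack: stock 100 x 18 x 14 mm along its x, origin under the middle of the stock, and a blade 26 mm wide, 4 mm thick, reaching 139 mm along its y. Not to be moved.
Things that resemble listed ones, but are neither listed nor needed, are in the scene too. What is shaped like the end_tall but green is not meant.

How it is judged:
By the outcome, as a careful person would: the job done as asked, in the order asked, and still so for the second after the job is handed in, with the robot touching nothing.
It also fails if it takes over 72 s, if anything falls off the work surface, if the arm or the gripper's body presses on something with over 40 N, if the wrist force passes 120 N, or if a joint passes its speed limit or range.

## Working session

There is one attempt and no reset: what is moved stays moved. The work goes in short steps, Python scripts to look and compute and a tool call to move; the robot and the scene stay as the last step left them, time stands still between calls to the robot, and variables do not carry over. Pictures are saved under pics/ and viewed, about 8 in all and at most 12, crops included, and the job is handed in when it is done.

Besides the shell and the picture viewer there is one more tool, called in YAML: its name, and indented under it one key for each argument. send_rows: Moves the arm, as the interface text tells. Its arguments: {"type":"object","properties":{"moves":{"type":"array","items":{"type":"array","items":{"type":"number"}}}},"required":["moves"]}

```bash
mkdir -p pics
cat > h.py <<'E'
from plant import *
import numpy as np, cv2
from scipy.spatial.transform import Rotation as R
def ray(c,u,v,z):
    d=R.from_quat(c["orientation"]).apply(np.linalg.inv(c["camera_matrix"])@[u,v,1.0]); o=np.array(c["origin"])
    return o+d*(z-o[2])/d[2]
def proj(c,p):
    q=R.from_quat(c["orientation"]).inv().apply(np.array(p,float)-c["origin"]); w=q@np.array(c["camera_matrix"]).T
    return w[...,:2]/w[...,2:]
E
python3 - <<'E'
from h import *
import pickle
for n in("top","side"):
    c=read_camera(n); cv2.imwrite(f"pics/{n}0.png",c["frame"]); pickle.dump(c,open(n+".pkl","wb"))
    print(n,c["origin"],R.from_quat(c["orientation"]).as_matrix().round(2).tolist(),np.array(c["camera_matrix"]).tolist())
print(read_state())
E
```

```text
top [ 2.91919261e+02 -1.45246966e+00  1.47308365e+03] [[-0.09, -0.97, 0.21], [-1.0, 0.08, -0.02], [-0.0, -0.21, -0.98]] [[479.3087950300537, 0.0, 319.222709068309], [0.0, 479.3087950300537, 201.5039102913406], [0.0, 0.0, 1.0]]
side [ 96.64760937 632.00375968 719.66545648] [[-0.81, -0.37, 0.46], [-0.59, 0.51, -0.63], [-0.0, -0.78, -0.63]] [[365.2758471107201, 0.0, 324.05892545417146], [0.0, 365.2758471107201, 197.55840874439798], [0.0, 0.0, 1.0]]
{'clock': 0.1, 'joints': array([-1.28001096e+00,  4.23766748e-01,  1.63056845e+00, -1.28414644e-05,
        1.08860866e+00, -1.90044102e-02]), 'joint_vel': array([-0.00269192, -0.00288182, -0.00187303,  0.00116368, -0.0001989 ,
        0.00033936]), 'joint_torque': array([-9.64826140e-04, -5.45616102e+01, -2.74325055e+01,  6.45083771e-02,
        1.88683555e-02, -2.26047030e-05]), 'tcp_pos': array([ 190.4077724 , -594.75145209,  199.49573126]), 'tool_rot': array([-0.10916054,  0.69911341, -0.69816786,  0.10902314]), 'ft_force': array([-0.32989825, -0.05068283, -1.01047205]), 'torque': array([-0.03642479, -0.01837099,  0.01201257]), 'gripper_width': 1.0016760942644327}
```

View pics/top0.png

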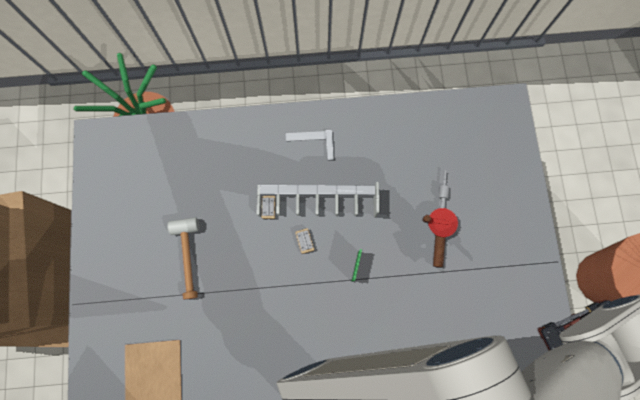

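View pics/side0.png

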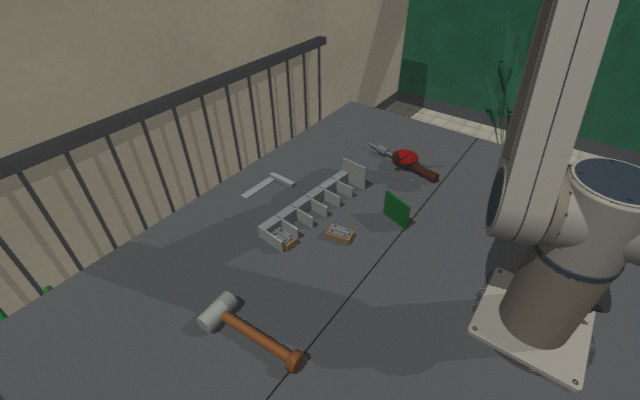

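The top view shows the rack at (257..380, 185..215). The white tall plate is at its right end: top (378,198), side (354,172). The green plate (top (357,265), side (396,209)) is a decoy. There are two hinge samples: one at top (305,240) lies loose in front of the rack and is the one meant, and the twin is in the leftmost gap at (268,206). I'll confirm in a crop.

Run:
```python
import pickle,cv2
c=pickle.load(open("top.pkl","rb"));f=c["frame"][175:285,245:395]
cv2.imwrite("pics/crop1.png",cv2.resize(f,None,fx=5.3,fy=5.3,interpolation=cv2.INTER_CUBIC))
```

```text
(no output)
```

View pics/crop1.png

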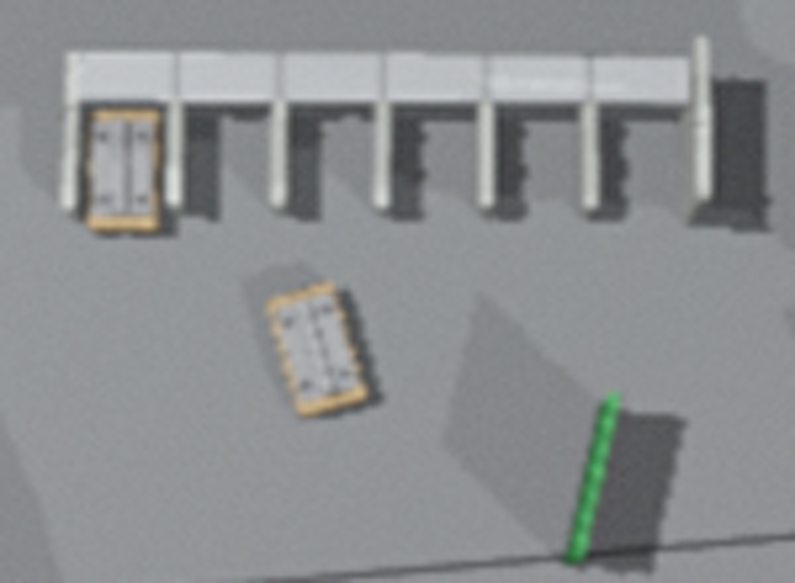

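The crop confirms it. The tall white plate is at the right end (702,120), so the third gap from it lies between the dividers at crop x≈383 and 486. The loose hinge is at (317,350), and its front (rack-side) end leans left.

```bash
cat > fit.py <<'E'
from h import *
import pickle
from scipy.optimize import least_squares
c=pickle.load(open("top.pkl","rb"))
un=lambda p:(np.array(p,float)+.5)/5.3-.5+[245,175]
M=[];P=[]
for u,v,f in((177,207,172),(280,207,277),(383,207,381),(486,207,486),(590,208,591)):
    y={177:120,280:60,383:0,486:-60,590:-120}[u]
    P+=[(u,76),(f,v)];M+=[(76,y,40),(0,y,40)]
P=un(P);M=np.array(M,float)
tf=lambda q,m:np.c_[q[0]+np.cos(q[2])*m[:,0]-np.sin(q[2])*m[:,1],q[1]+np.sin(q[2])*m[:,0]+np.cos(q[2])*m[:,1],m[:,2]]
s=least_squares(lambda q:(proj(c,tf(q,M))-P).ravel(),[500,0,0]);print("rack",s.x,np.abs(s.fun).max())
q=s.x
H=un([(266,299),(333,283),(367,398),(300,417)])
W=np.array([ray(c,*h,25) for h in H]);print(W.round(0).tolist())
Mh=np.array([(35,20,25),(35,-20,25),(-35,-20,25),(-35,20,25)],float)
s2=least_squares(lambda q:(proj(c,tf(q,Mh))-H).ravel(),[450,0,0]);print("hinge",s2.x,np.abs(s2.fun).max())
d=s2.x[:2]-q[:2];C,S=np.cos(q[2]),np.sin(q[2]);print("hinge in rack",C*d[0]+S*d[1],-S*d[0]+C*d[1],np.degrees(s2.x[2]-q[2]))
for n,m in dict(third_home=(27,-30,12.5),rail_start=(76,-172,40),rail_end=(76,-30,40),tall=(0,-180,0)).items():print(n,tf(q,np.array([m],float)).round(1))
# side check
cs=pickle.load(open("side.pkl","rb"))
print("side px rack dividers",proj(cs,tf(q,np.array([(0,-180,85),(0,0,40),(0,-60,40),(76,0,40)],float))).round(1).tolist(), "hinge",proj(cs,tf(s2.x,np.array([(0,0,25.)]))).round(1))
E
python3 fit.py
```

```text
rack [ 5.65257635e+02 -1.46169027e+01 -8.98587898e-02] 0.3528175565035099
[[520.0, 56.0, 25.0], [526.0, 17.0, 25.0], [458.0, 3.0, 25.0], [450.0, 42.0, 25.0]]
hinge [4.88248894e+02 2.97850625e+01 1.94460802e-01] 0.30745117038981107
hinge in rack -80.68258286156163 37.31221825316565 16.290312616624952
third_home [[589.5 -46.9  12.5]]
rail_start [[ 625.5 -192.7   40. ]]
rail_end [[638.3 -51.3  40. ]]
tall [[ 549.1 -193.9    0. ]]
side px rack dividers [[364.4, 167.4], [326.0, 207.2], [339.3, 197.3], [306.7, 196.3]] hinge [[339.4 230.7]]
```

Run:
```python
from h import *
s=read_state();m=R.from_quat(s["tool_rot"]).as_matrix();print(m.round(3))
print("jaw yaw deg",np.degrees(np.arctan2(m[1,2],m[0,2])))
import pickle
c=pickle.load(open("top.pkl","rb"))
un=lambda p:(np.array(p,float)+.5)/5.3-.5+[245,175]
q=[565.3,-14.6,-.09]
for p,z in(((612,396),85),((575,562),85)):
    w=ray(c,*un(p),z)[:2]-q[:2];C,S=np.cos(q[2]),np.sin(q[2]);print("green rack",C*w[0]+S*w[1],-S*w[0]+C*w[1])
def r2w(x,y):C,S=np.cos(q[2]),np.sin(q[2]);return round(q[0]+C*x-S*y,1),round(q[1]+S*x+C*y,1)
for a in((76,-163),(76,-30),(-81,90),(-81,0),(-135,-30),(-18,-30)):print(a,r2w(*a))
```

```text
[[-0.952 -0.     0.305]
 [-0.305  0.001 -0.952]
 [-0.    -1.    -0.001]]
jaw yaw deg -72.25001099772182
green rack -114.07548626721797 -126.73255612678093
green rack -203.87960541530418 -105.45929987696016
(76, -163) (np.float64(626.3), np.float64(-183.8))
(76, -30) (np.float64(638.3), np.float64(-51.3))
(-81, 90) (np.float64(492.7), np.float64(82.3))
(-81, 0) (np.float64(484.6), np.float64(-7.3))
(-135, -30) (np.float64(428.2), np.float64(-32.3))
(-18, -30) (np.float64(544.7), np.float64(-42.9))
```

send_rows:
  moves:
    - [0, 30, 28, 0, 0, 0, 0.1]
    - [0, 60, 56, 0, 0, 0, 0.2]
    - [0, 90, 84, 0, 0, 0, 0.3]
    - [0, 120, 112, 0, 0, 0, 0.4]
    - [0, 150, 140, 0, 0, 0, 0.5]
    - [0, 180, 168, 0, 0, 0, 0.6]
    - [0, 210, 196, 0, 0, 0, 0.7]
    - [0, 240, 224, 0, 0, 0, 0.8]
    - [0, 270, 252, 0, 0, 0, 0.9]
    - [0, 300, 280, 0, 0, 0, 1.0]
    - [0, 330, 308, 0, 0, 0, 1.1]
    - [0, 360, 337, 0, 0, 0, 1.171]
    - [0, 390, 366, 0, 0, 0, 1.171]
    - [0, 415, 390, 0, 0, 0, 1.171]
    - [0, 436, 411, 0, 0, 0, 1.171]
    - [0, 436, 411, -30, 0, 0, 1.171]
    - [0, 436, 411, -60, 0, 0, 1.171]
    - [0, 436, 411, -90, 0, 0, 1.171]
    - [0, 436, 411, -110, 0, 0, 1.171]
    - [0, 436, 411, -110, 0, 0, 1.171]

```text
clock: 1.77
tcp_pos: [623.0, -182.9, 85.0]
tool_rot: [-0.479, 0.525, -0.519, 0.475]
ft_force: [-1.0, 0.3, 0.1]
gripper_width: 0.006
```

Run:
```python
from h import *
s=read_state();m=R.from_quat(s["tool_rot"]).as_matrix()
print(s["clock"],s["tcp_pos"],s["ft_force"],s["joints"],s["gripper_width"],np.degrees(np.arctan2(m[1,2],m[0,2])))
a=read_camera("side")["frame"][120:260,240:420];b=read_camera("top")["frame"][170:290,240:400]
cv2.imwrite("pics/c2.png",np.hstack([cv2.resize(a,(386,300),interpolation=2),cv2.resize(b,(400,300),interpolation=2)]))
```

```text
1.7667 [ 622.97099102 -182.90799751   85.00173257] [-0.97296769  0.2594233   0.05643746] [-3.03891750e-01  6.00266094e-01  1.63472546e+00 -4.45093679e-05
  9.15509673e-01 -2.14202005e-01] 0.00554346123563575 -5.136816712552125
```

View pics/c2.png

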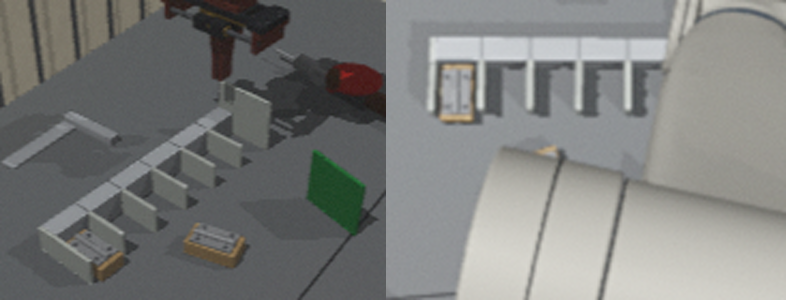

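The side crop shows the shut fingertip (220,78) hovering over the rail's right end, beside the tall white plate (250,118). The top view is blocked by the arm. Next I descend, in small steps at the end.

send_rows:
  moves:
    - [0, 0, 0, -12, 0, 0, 0]
    - [0, 0, 0, -24, 0, 0, 0]
    - [0, 0, 0, -36, 0, 0, 0]
    - [0, 0, 0, -40, 0, 0, 0]
    - [0, 0, 0, -42, 0, 0, 0]
    - [0, 0, 0, -42, 0, 0, 0]
    - [0, 0, 0, -42, 0, 0, 0]

```text
clock: 2.45
tcp_pos: [626.8, -184.3, 48.3]
tool_rot: [0.477, -0.522, 0.522, -0.477]
ft_force: [0.7, -0.6, 0.5]
gripper_width: 0.004
```

send_rows:
  moves:
    - [0, 0, 0, -2, 0, 0, 0]
    - [0, 0, 0, -4, 0, 0, 0]
    - [0, 0, 0, -5, 0, 0, 0]
    - [0, 0, 0, -6, 0, 0, 0]
    - [0, 0, 0, -6, 0, 0, 0]
    - [0, 0, 0, -6, 0, 0, 0]

```text
clock: 2.95
tcp_pos: [626.6, -184.2, 42.2]
tool_rot: [-0.477, 0.522, -0.522, 0.477]
ft_force: [0.2, 0.6, 1.3]
gripper_width: 0.003
```

send_rows:
  moves:
    - [0, 0, 0, -1, 0, 0, 0]
    - [0, 0, 0, -2, 0, 0, 0]
    - [0, 0, 0, -2, 0, 0, 0]
    - [0, 0, 0, -2, 0, 0, 0]

```text
clock: 3.28
tcp_pos: [626.5, -184.2, 40.1]
tool_rot: [-0.477, 0.522, -0.522, 0.477]
ft_force: [-0.5, -0.6, -0.3]
gripper_width: 0.004
```

send_rows:
  moves:
    - [0, 0, 0, -1, 0, 0, 0]
    - [0, 0, 0, -1, 0, 0, 0]
    - [0, 0, 0, -1, 0, 0, 0]

```text
clock: 3.53
tcp_pos: [626.5, -184.2, 39.1]
tool_rot: [-0.477, 0.522, -0.522, 0.477]
ft_force: [0.1, 0.5, -0.1]
gripper_width: 0.007
```

send_rows:
  moves:
    - [0, 0, 0, -1, 0, 0, 0]
    - [0, 0, 0, -1, 0, 0, 0]
    - [0, 0, 0, -1, 0, 0, 0]

```text
clock: 3.78
tcp_pos: [626.5, -184.2, 38.1]
tool_rot: [-0.477, 0.522, -0.522, 0.477]
ft_force: [-0.3, 0.2, -0.7]
gripper_width: 0.01
```

No contact at 38 mm, so I'll look.

Run:
```python
from h import *
s=read_state();print(s["tcp_pos"],s["ft_force"])
c=read_camera("side");print(proj(c,np.array([s["tcp_pos"],[626,-184,40]])))
a=c["frame"][140:215,290:390]
cv2.imwrite("pics/c3.png",cv2.resize(a,(800,600),interpolation=2))
```

```text
[ 626.52336307 -184.24002038   38.13682251] [-0.32617572  0.1794514  -0.66402457]
[[341.36621639 172.93911489]
 [341.47355567 172.55581338]]
```

View pics/c3.png

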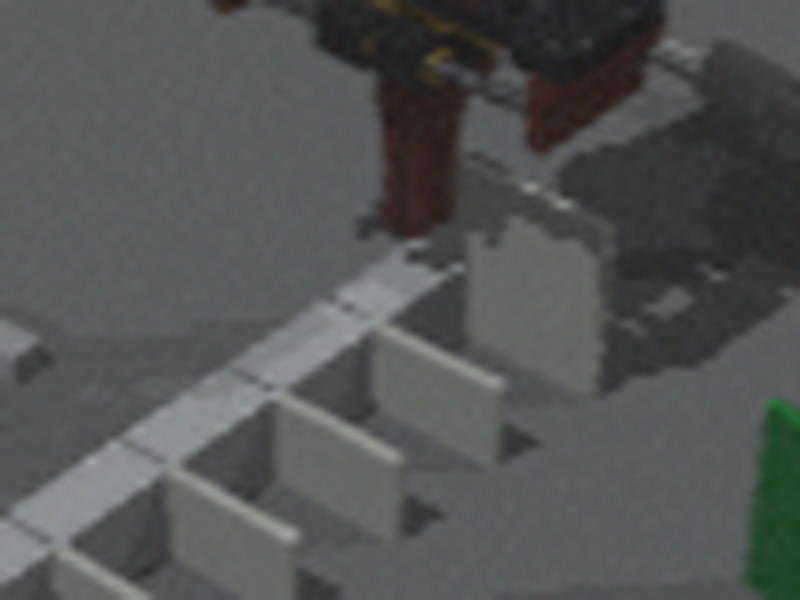

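Run:
```python
from h import *
import pickle
from scipy.optimize import least_squares
c=pickle.load(open("side.pkl","rb"))
tf=lambda q,m:np.c_[q[0]+np.cos(q[2])*m[:,0]-np.sin(q[2])*m[:,1],q[1]+np.sin(q[2])*m[:,0]+np.cos(q[2])*m[:,1],m[:,2]]
D=[(372,322,62,-120),(272,391,62,-60),(165,462,62,0),(50,542,62,60),(330,298,90,-120),(228,371,90,-60),(122,440,90,0),(8,515,90,60),(500,383,0,-120),(402,460,0,-60),(298,540,0,0)]
D=np.array(D,float);P=(D[:,:2]+.5)/8-.5+[290,140];M=np.c_[D[:,2:],np.full(len(D),40)]
s=least_squares(lambda q:(proj(c,tf(q,M))-P).ravel(),[565,-15,-.09]);print(s.x,s.fun.round(1))
# also with z free offset
s=least_squares(lambda q:(proj(c,tf(q,M+[0,0,q[3]]))-P).ravel(),[565,-15,-.09,0]);print(s.x,np.abs(s.fun).max())
```

```text
[ 5.64639020e+02 -1.66827501e+01 -9.31980377e-02] [ 0.8  0.1  0.7  0.2  0.6  0.6  0.7  0.5 -0.7 -0.3 -0.6 -0.9 -0.8 -0.5
 -0.9 -0.2  0.3  0.4  0.1 -0.  -0.2 -0.2]
[ 5.70630295e+02 -2.42954716e+01 -9.60677819e-02 -7.75673444e+00] 0.9185165828936874
```

Run:
```python
from h import *
c=read_camera("side")
fs=np.mean([read_camera("side")["frame"].astype(float) for _ in range(6)],0)
a=np.clip(fs[150:190,315:368]*2.2-40,0,255).astype(np.uint8)
cv2.imwrite("pics/c4.png",cv2.resize(a,None,fx=15,fy=15,interpolation=2))
p=proj(c,np.array([[626.5,-184.2,38.1]])); print((p-[315,150])*15)
```

```text
[[395.47487579 344.34937626]]
```

View pics/c4.png

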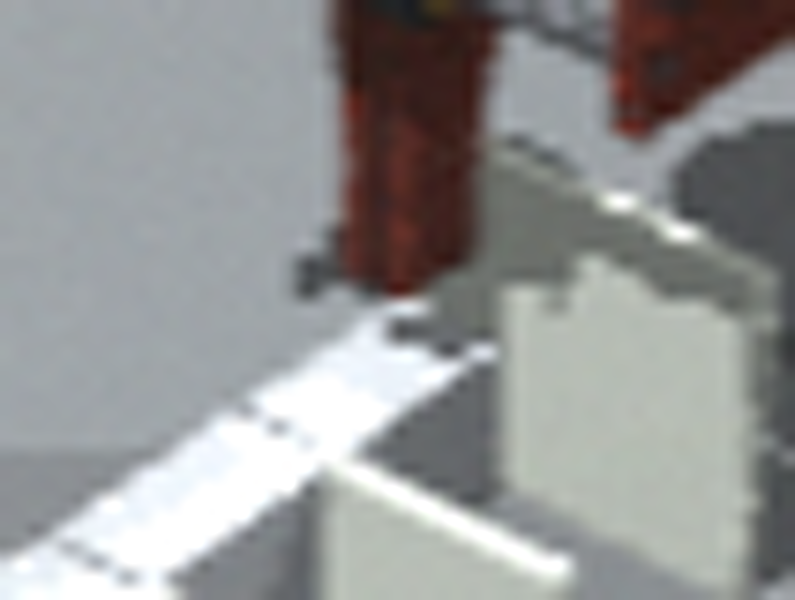

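The red fingertip (bottom corner near (405,297) in this crop) still looks well above the white rail. Its shadow is at (430,335). So the finger seems to end above the reported TCP. I'll keep descending gently and watch the force.

send_rows:
  moves:
    - [0, 0, 0, -1, 0, 0, 0]
    - [0, 0, 0, -2, 0, 0, 0]
    - [0, 0, 0, -3, 0, 0, 0]
    - [0, 0, 0, -3, 0, 0, 0]
    - [0, 0, 0, -3, 0, 0, 0]

```text
clock: 4.6
tcp_pos: [626.4, -184.2, 35.0]
tool_rot: [-0.477, 0.522, -0.522, 0.477]
ft_force: [0.6, 0.6, 0.1]
gripper_width: 0.008
```

send_rows:
  moves:
    - [0, 0, 0, -1, 0, 0, 0]
    - [0, 0, 0, -2, 0, 0, 0]
    - [0, 0, 0, -2, 0, 0, 0]
    - [0, 0, 0, -2, 0, 0, 0]

```text
clock: 4.93
tcp_pos: [626.5, -184.2, 33.1]
tool_rot: [-0.477, 0.522, -0.522, 0.477]
ft_force: [0.1, -0.2, -0.7]
gripper_width: 0.002
```

send_rows:
  moves:
    - [0, 0, 0, -1, 0, 0, 0]
    - [0, 0, 0, -2, 0, 0, 0]
    - [0, 0, 0, -3, 0, 0, 0]
    - [0, 0, 0, -3, 0, 0, 0]

```text
clock: 5.27
tcp_pos: [626.4, -184.1, 29.9]
tool_rot: [-0.477, 0.522, -0.522, 0.477]
ft_force: [0.6, 0.6, -0.7]
gripper_width: 0.007
```

send_rows:
  moves:
    - [0, 0, 0, -1, 0, 0, 0]
    - [0, 0, 0, -2, 0, 0, 0]
    - [0, 0, 0, -2, 0, 0, 0]
    - [0, 0, 0, -2, 0, 0, 0]

```text
clock: 5.6
tcp_pos: [626.5, -184.2, 28.1]
tool_rot: [-0.477, 0.522, -0.522, 0.477]
ft_force: [-0.5, -0.4, -0.5]
gripper_width: 0.005
```

send_rows:
  moves:
    - [0, 0, 0, -1, 0, 0, 0]
    - [0, 0, 0, -2, 0, 0, 0]
    - [0, 0, 0, -2, 0, 0, 0]
    - [0, 0, 0, -2, 0, 0, 0]

```text
clock: 5.93
tcp_pos: [626.5, -184.2, 26.1]
tool_rot: [-0.477, 0.522, -0.522, 0.477]
ft_force: [-0.5, 0.6, 0.2]
gripper_width: 0.007
```

Run:
```python
from h import *
F=[read_camera("side") for _ in range(6)];c=F[0]
fs=np.mean([f["frame"].astype(float) for f in F],0)
a=np.clip(fs[150:190,315:368]*2.2-40,0,255).astype(np.uint8)
b=cv2.imread("pics/c4.png"); cv2.imwrite("pics/c5.png",cv2.resize(a,None,fx=15,fy=15,interpolation=2))
s=read_state();print((proj(c,s["tcp_pos"][None])-[315,150])*15,s["tcp_pos"],s["ft_force"],s["joint_torque"])
```

```text
[[393.78939877 388.91251738]] [ 626.60581995 -184.24553661   26.22070166] [-0.16272679 -0.04163047  0.70426924] [-4.86917961e-04 -6.22684121e+01 -2.06831950e+01  4.93262149e-02
  3.06843594e-02 -2.89245713e-05]
```

View pics/c5.png

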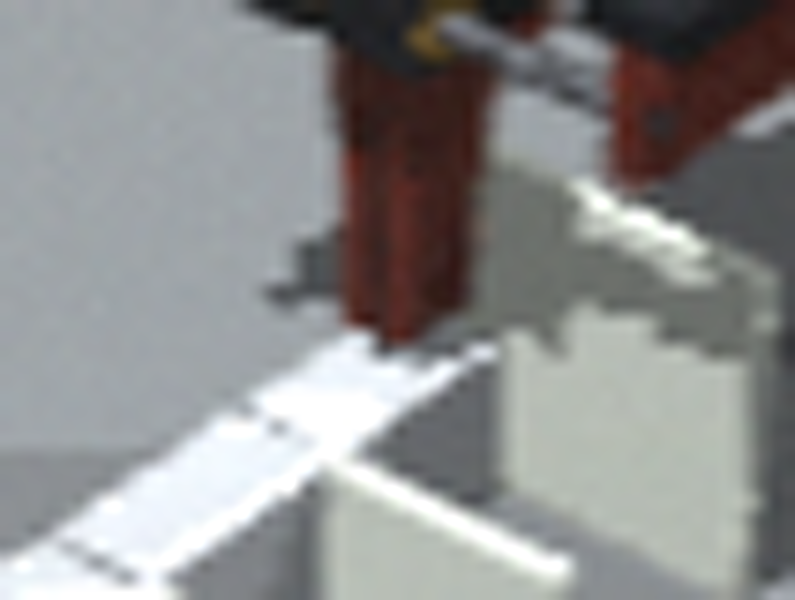

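The near bottom corner of the fingertip is now at (405,345) and almost meets its shadow. I estimate about 5 mm to contact, so the real tip sits about 19 mm above the reported TCP.

send_rows:
  moves:
    - [0, 0, 0, -1, 0, 0, 0]
    - [0, 0, 0, -2, 0, 0, 0]
    - [0, 0, 0, -3, 0, 0, 0]
    - [0, 0, 0, -3, 0, 0, 0]

```text
clock: 6.57
tcp_pos: [626.4, -184.2, 22.9]
tool_rot: [-0.477, 0.522, -0.522, 0.477]
ft_force: [0.3, -0.6, -0.1]
gripper_width: 0.007
```

send_rows:
  moves:
    - [0, 0, 0, -1, 0, 0, 0]
    - [0, 0, 0, -1, 0, 0, 0]
    - [0, 0, 0, -1, 0, 0, 0]

```text
clock: 6.82
tcp_pos: [626.5, -184.2, 22.1]
tool_rot: [-0.477, 0.522, -0.522, 0.477]
ft_force: [-0.2, -1.2, 1.0]
gripper_width: 0.005
```

send_rows:
  moves:
    - [0, 0, 0, -1, 0, 0, 0]
    - [0, 0, 0, -1, 0, 0, 0]
    - [0, 0, 0, -1, 0, 0, 0]

```text
clock: 7.07
tcp_pos: [626.5, -184.2, 21.1]
tool_rot: [-0.477, 0.522, -0.522, 0.477]
ft_force: [-0.3, 0.0, 0.9]
gripper_width: 0.009
```

send_rows:
  moves:
    - [0, 0, 0, -1, 0, 0, 0]
    - [0, 0, 0, -1, 0, 0, 0]
    - [0, 0, 0, -1, 0, 0, 0]

```text
clock: 7.32
tcp_pos: [626.5, -184.2, 20.1]
tool_rot: [-0.477, 0.522, -0.522, 0.477]
ft_force: [-0.6, -0.2, -0.0]
gripper_width: 0.004
```

send_rows:
  moves:
    - [0, 0, 0, -1, 0, 0, 0]
    - [0, 0, 0, -1, 0, 0, 0]
    - [0, 0, 0, -1, 0, 0, 0]

```text
clock: 7.57
tcp_pos: [626.5, -184.2, 19.1]
tool_rot: [-0.477, 0.522, -0.522, 0.477]
ft_force: [0.1, 0.2, 0.4]
gripper_width: 0.007
```

send_rows:
  moves:
    - [0, 0, 0, -1, 0, 0, 0]
    - [0, 0, 0, -1, 0, 0, 0]
    - [0, 0, 0, -1, 0, 0, 0]

```text
clock: 7.82
tcp_pos: [626.5, -184.2, 18.1]
tool_rot: [-0.477, 0.522, -0.522, 0.477]
ft_force: [0.1, 0.1, -0.8]
gripper_width: 0.007
```

send_rows:
  moves:
    - [0, 0, 0, -1, 0, 0, 0]
    - [0, 0, 0, -1, 0, 0, 0]
    - [0, 0, 0, -1, 0, 0, 0]

```text
clock: 8.07
tcp_pos: [626.7, -184.2, 17.9]
tool_rot: [0.477, -0.522, 0.522, -0.477]
ft_force: [-2.1, 0.9, 5.8]
gripper_width: 0.005
```

Contact: 5.8 N at reported z=17.9. I'll nudge closer to the plate, then run along the rail to the third gap.

send_rows:
  moves:
    - [0, 0, -3, 0, 0, 0, 0]
    - [0, 0, -3, 0, 0, 0, 0]
    - [0, 0, -3, 0, 0, 0, 0]

```text
clock: 8.32
tcp_pos: [626.9, -187.0, 17.9]
tool_rot: [0.477, -0.522, 0.522, -0.477]
ft_force: [-1.2, 2.2, 5.0]
gripper_width: 0.002
```

send_rows:
  moves:
    - [0, 0.5, 6, -0.3, 0, 0, 0]
    - [0, 1, 13, -0.3, 0, 0, 0]
    - [0, 1.7, 20, -0.3, 0, 0, 0]
    - [0, 2.4, 27, -0.3, 0, 0, 0]
    - [0, 3, 34, -0.3, 0, 0, 0]
    - [0, 3.6, 41, -0.3, 0, 0, 0]
    - [0, 4.2, 48, -0.3, 0, 0, 0]
    - [0, 4.8, 55, -0.3, 0, 0, 0]
    - [0, 5.4, 62, -0.3, 0, 0, 0]
    - [0, 6, 69, -0.3, 0, 0, 0]

```text
clock: 9.15
tcp_pos: [633.7, -118.8, 17.9]
tool_rot: [0.477, -0.521, 0.523, -0.477]
ft_force: [0.3, -4.3, 6.0]
gripper_width: 0.005
```

send_rows:
  moves:
    - [0, 0.6, 7, 0, 0, 0, 0]
    - [0, 1.2, 14, 0, 0, 0, 0]
    - [0, 1.8, 21, 0, 0, 0, 0]
    - [0, 2.4, 28, 0, 0, 0, 0]
    - [0, 3, 35, 0, 0, 0, 0]
    - [0, 3.6, 42, 0, 0, 0, 0]
    - [0, 4.2, 49, 0, 0, 0, 0]
    - [0, 4.8, 56, 0, 0, 0, 0]
    - [0, 5.2, 62, 0, 0, 0, 0]
    - [0, 5.5, 66, 0, 0, 0, 0]
    - [0, 5.5, 66, 0, 0, 0, 0]
    - [0, 5.5, 66, 0, 0, 0, 0]
    - [0, 5.5, 66, 0, 0, 0, 0]
    - [0, 5.5, 66, 0, 0, 0, 0]
    - [0, 5.5, 66, 0, 0, 0, 0]
    - [0, 5.5, 66, 0, 0, 0, 0]

```text
clock: 10.48
tcp_pos: [639.2, -51.9, 17.9]
tool_rot: [0.476, -0.521, 0.523, -0.478]
ft_force: [-0.4, 1.5, 6.3]
gripper_width: 0.005
```

Run:
```python
from h import *
c=read_camera("side");s=read_state();print(s["tcp_pos"],s["ft_force"],proj(c,s["tcp_pos"][None]+[0,0,22]))
a=np.clip(c["frame"][150:255,250:390]*1.5,0,255).astype(np.uint8)
cv2.imwrite("pics/c6.png",cv2.resize(a,None,fx=5.7,fy=5.7,interpolation=2))
```

```text
[639.22930888 -51.8982485   17.90533963] [-0.10412429  0.90066754  7.18740667] [[313.42371337 191.45136296]]
```

View pics/c6.png

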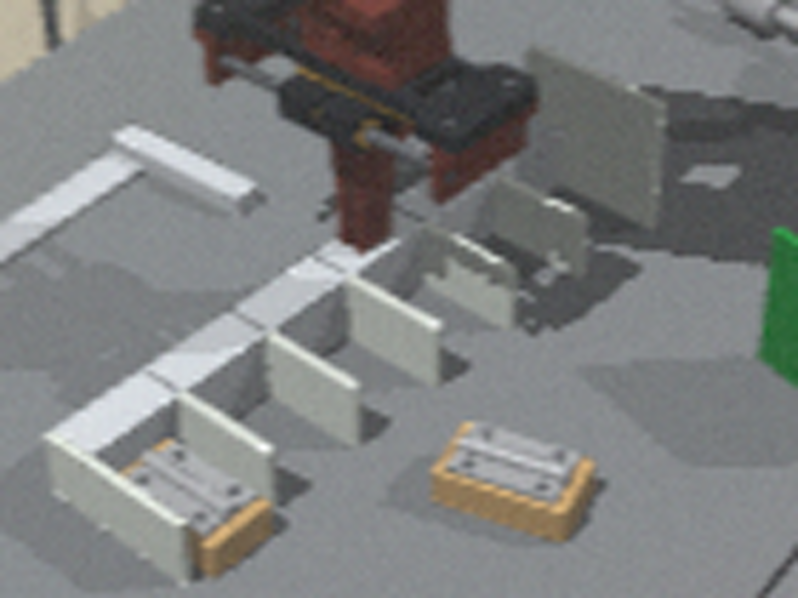

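The finger is resting on the rail at (365,240), within the third gap from the tall plate. That gap lies between the dividers with fronts at (440,325) and (515,270). Now I lift and go to the left side of the hinge, with the jaws along rack x to give a flat two-finger sideways push.

send_rows:
  moves:
    - [0, 0, 0, 25, 0, 0, 0]
    - [0, 0, 0, 60, 0, 0, 0]
    - [0, 0, 0, 60, 0, 0, 0]
    - [40, -24, 22, 60, 0, 0, 0]
    - [40, -48, 45, 60, 0, 0, 0]
    - [40, -73, 68, 60, 0, 0, 0]
    - [40, -98, 91, 60, 0, 0, 0]
    - [40, -122, 114, 60, 0, 0, 0]
    - [40, -146, 136, 60, 0, 0, 0]
    - [40, -146, 136, 60, 0, 0, 0]
    - [40, -146, 136, 30, 0, 0, 0]
    - [40, -146, 136, 5, 0, 0, 0]
    - [40, -146, 136, -15, 0, 0, 0]
    - [40, -146, 136, -25, 0, 0, 0]
    - [40, -146, 136, -29, 0, 0, 0]
    - [40, -146, 136, -29, 0, 0, 0]
    - [40, -146, 136, -29, 0, 0, 0]

```text
clock: 11.95
tcp_pos: [492.7, 83.7, -11.7]
tool_rot: [0.477, -0.522, 0.522, -0.477]
ft_force: [0.1, 0.8, 0.1]
gripper_width: 0.455
```

send_rows:
  moves:
    - [40, -0.4, -4, 0, 0, 0, 0]
    - [40, -0.7, -8, 0, 0, 0, 0]
    - [40, -1.1, -12, 0, 0, 0, 0]
    - [40, -1.5, -16, 0, 0, 0, 0]
    - [40, -1.8, -20, 0, 0, 0, 0]
    - [40, -2.2, -24, 0, 0, 0, 0]
    - [40, -2.6, -28, 0, 0, 0, 0]
    - [40, -2.9, -32, 0, 0, 0, 0]
    - [40, -3.3, -36, 0, 0, 0, 0]
    - [40, -3.7, -40, 0, 0, 0, 0]
    - [40, -4.1, -44, 0, 0, 0, 0]
    - [40, -4.4, -48, 0, 0, 0, 0]
    - [40, -4.8, -52, 0, 0, 0, 0]
    - [40, -5.2, -56, 0, 0, 0, 0]
    - [40, -5.5, -60, 0, 0, 0, 0]
    - [40, -5.9, -64, 0, 0, 0, 0]
    - [40, -6.3, -68, 0, 0, 0, 0]
    - [40, -6.6, -72, 0, 0, 0, 0]
    - [40, -7, -76, 0, 0, 0, 0]
    - [40, -7.4, -80, 0, 0, 0, 0]

```text
clock: 13.62
tcp_pos: [484.6, 3.4, -12.1]
tool_rot: [-0.477, 0.522, -0.522, 0.477]
ft_force: [0.3, 1.7, 1.6]
gripper_width: 0.451
```

send_rows:
  moves:
    - [40, -0.4, -4, 0, 0, 0, 0]
    - [40, -0.7, -8, 0, 0, 0, 0]
    - [40, -1, -11, 0, 0, 0, 0]
    - [40, -1.1, -12, 0, 0, 0, 0]
    - [40, -1.1, -12, 0, 0, 0, 0]

```text
clock: 14.03
tcp_pos: [483.4, -8.6, -12.2]
tool_rot: [-0.477, 0.522, -0.522, 0.477]
ft_force: [-0.3, 0.4, 0.1]
gripper_width: 0.455
```

Run:
```python
from h import *
c=read_camera("side");s=read_state();print(s["tcp_pos"],s["ft_force"])
a=np.clip(c["frame"][160:265,270:410]*1.5,0,255).astype(np.uint8)
cv2.imwrite("pics/c7.png",cv2.resize(a,None,fx=5.7,fy=5.7,interpolation=2))
```

```text
[483.36670324  -8.44513212 -12.21840759] [0.22147797 0.51810683 0.45830532]
```

View pics/c7.png

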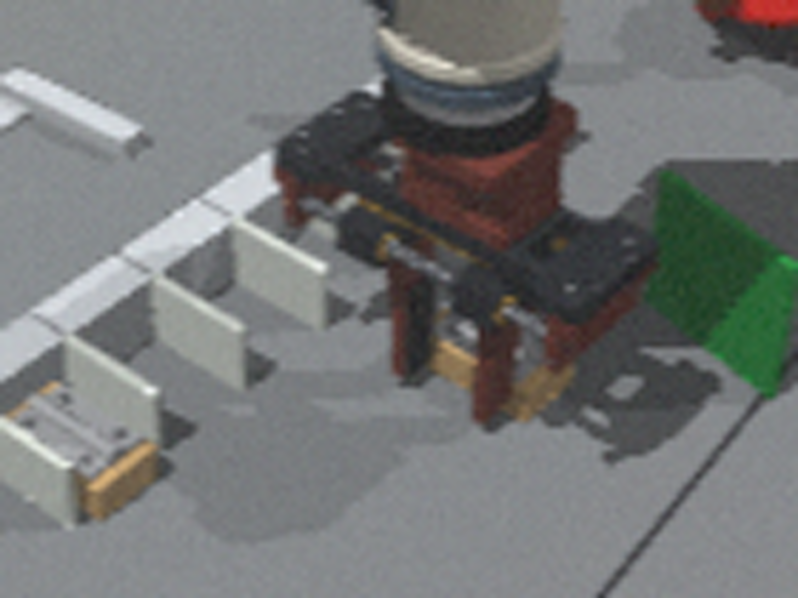

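The hinge now lies squared up behind the two fingers (block around (500,375)). I retreat, lift, and go behind its rear end with the fingers shut.

send_rows:
  moves:
    - [40, 0.7, 8, 0, 0, 0, 0]
    - [40, 1.4, 16, 0, 0, 0, 0]
    - [40, 1.4, 16, 0, 0, 0, 0]
    - [40, 1.4, 16, 35, 0, 0, 0]
    - [40, 1.4, 16, 70, 0, 0, 0]
    - [0, 1.4, 16, 90, 0, 0, 0]
    - [0, -20, 0, 90, 0, 0, 0]
    - [0, -45, -12, 90, 0, 0, 0]
    - [0, -65.5, -24, 90, 0, 0, 0]
    - [0, -65.5, -24, 90, 0, 0, 0]
    - [0, -65.5, -24, 90, 0, 0, 0]

```text
clock: 15.0
tcp_pos: [417.4, -32.2, 78.0]
tool_rot: [-0.477, 0.522, -0.522, 0.477]
ft_force: [1.2, 0.2, -0.4]
gripper_width: 0.04
```

Run:
```python
from h import *
c=read_camera("side");s=read_state();print(s["tcp_pos"],s["ft_force"],s["gripper_width"])
t=read_camera("top")["frame"][185:265,290:360]
a=np.clip(c["frame"][175:255,300:400].astype(float)*1.5,0,255).astype(np.uint8)
cv2.imwrite("pics/c8.png",cv2.vconcat([cv2.resize(a,(600,480),interpolation=2)]))
cv2.imwrite("pics/c8t.png",cv2.resize(t,None,fx=7,fy=7,interpolation=2))
```

```text
[418.70335002 -32.08770379  78.13812207] [ 1.10529145  0.21179488 -0.21349162] 0.013610662173190716
```

View pics/c8.png

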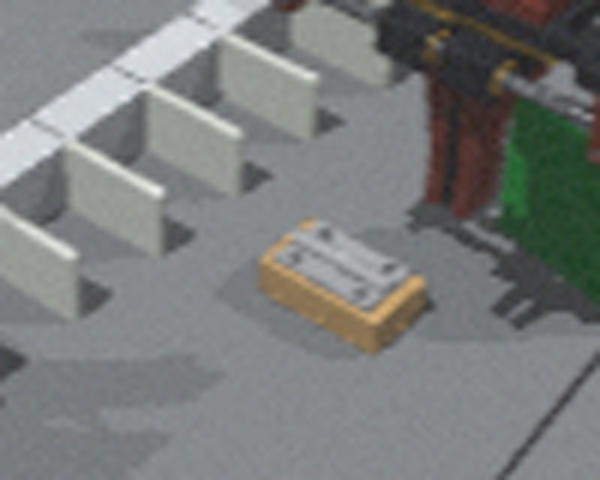

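Run:
```python
from h import *
import pickle
from scipy.optimize import least_squares
c=pickle.load(open("side.pkl","rb"))
tf=lambda q,m:np.c_[q[0]+np.cos(q[2])*m[:,0]-np.sin(q[2])*m[:,1],q[1]+np.sin(q[2])*m[:,0]+np.cos(q[2])*m[:,1],m[:,2]]
P=(np.array([(260,265),(375,322),(425,285),(310,222)],float)+.5)/6-.5+[300,175]
M=np.array([(35,20,25),(-35,20,25),(-35,-20,25),(35,-20,25)],float)
s=least_squares(lambda q:(proj(c,tf(q,M))-P).ravel(),[485,-40,0]);print(s.x,s.fun.round(1))
q=[564.6,-16.7,-.0932];d=s.x[:2]-q[:2];C,S=np.cos(q[2]),np.sin(q[2]);print(C*d[0]+S*d[1],-S*d[0]+C*d[1],np.degrees(s.x[2]-q[2]))
```

```text
[ 4.73375879e+02 -3.41610265e+01 -8.47580270e-02] [-0.5 -0.6  0.3  1.1  0.5 -0.2 -0.2 -0.5]
-89.20319721313855 -25.875030873776254 0.4836894213396382
```

The hinge is squared to within about 0.5°, at rack (-89,-26..-30), facing the third gap between the divider fronts (162,195) and (240,135). The finger stands clear behind it. I descend and push.

send_rows:
  moves:
    - [0, -5, 0.5, -20, 0, 0, 0]
    - [0, -5, 0.5, -50, 0, 0, 0]
    - [0, -5, 0.5, -75, 0, 0, 0]
    - [0, -5, 0.5, -87, 0, 0, 0]
    - [0, -5, 0.5, -90, 0, 0, 0]
    - [0, -5, 0.5, -90, 0, 0, 0]

```text
clock: 15.6
tcp_pos: [413.3, -31.3, -13.0]
tool_rot: [-0.478, 0.522, -0.521, 0.477]
ft_force: [0.4, 0.9, 0.5]
gripper_width: 0.001
```

send_rows:
  moves:
    - [0, 5, -0.5, 0, 0, 0, 0]
    - [0, 10, -0.9, 0, 0, 0, 0]
    - [0, 14, -1.3, 0, 0, 0, 0]
    - [0, 18, -1.7, 0, 0, 0, 0]
    - [0, 22, -2, 0, 0, 0, 0]
    - [0, 26, -2.4, 0, 0, 0, 0]
    - [0, 30, -2.8, 0, 0, 0, 0]
    - [0, 34, -3.1, 0, 0, 0, 0]
    - [0, 38, -3.5, 0, 0, 0, 0]
    - [0, 42, -3.9, 0, 0, 0, 0]
    - [0, 46, -4.2, 0, 0, 0, 0]
    - [0, 50, -4.6, 0, 0, 0, 0]
    - [0, 54, -5, 0, 0, 0, 0]
    - [0, 58, -5.3, 0, 0, 0, 0]
    - [0, 62, -5.7, 0, 0, 0, 0]
    - [0, 66, -6.1, 0, 0, 0, 0]
    - [0, 70, -6.4, 0, 0, 0, 0]
    - [0, 74, -6.8, 0, 0, 0, 0]
    - [0, 74, -6.8, 0, 0, 0, 0]

```text
clock: 17.18
tcp_pos: [488.5, -38.7, -12.0]
tool_rot: [0.477, -0.522, 0.522, -0.477]
ft_force: [0.5, -0.2, -0.1]
gripper_width: -0.001
```

Run:
```python
from h import *
c=read_camera("side");s=read_state();print(s["tcp_pos"],s["ft_force"])
a=np.clip(c["frame"][160:250,280:400].astype(float)*1.5,0,255).astype(np.uint8)
cv2.imwrite("pics/c9.png",cv2.resize(a,None,fx=6,fy=6,interpolation=2))
```

```text
[487.9037402  -38.61835572 -12.07107007] [ 0.25636991 -0.13998254  0.06232912]
```

View pics/c9.png

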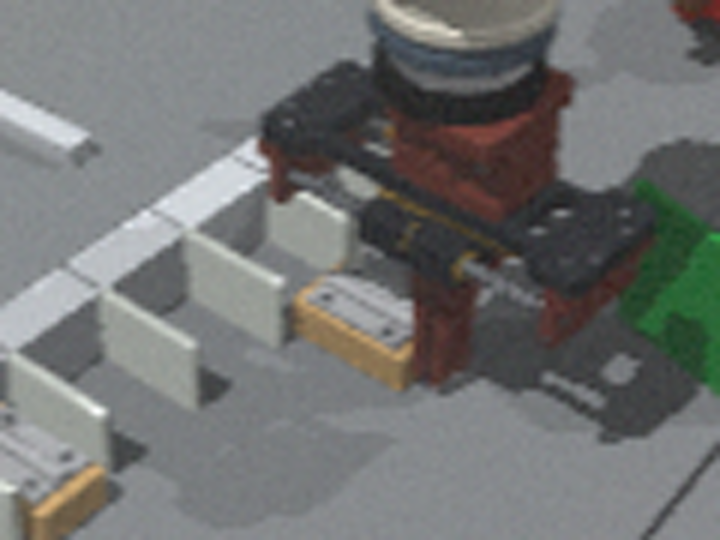

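The hinge's front is straight in the mouth of the third gap, clear of the divider at (285,340). Pushing on.

send_rows:
  moves:
    - [0, 3, -0.3, 0, 0, 0, 0]
    - [0, 6, -0.6, 0, 0, 0, 0]
    - [0, 10, -0.9, 0, 0, 0, 0]
    - [0, 14, -1.3, 0, 0, 0, 0]
    - [0, 18, -1.7, 0, 0, 0, 0]
    - [0, 22, -2, 0, 0, 0, 0]
    - [0, 26, -2.4, 0, 0, 0, 0]
    - [0, 30, -2.8, 0, 0, 0, 0]
    - [0, 34, -3.1, 0, 0, 0, 0]
    - [0, 38, -3.5, 0, 0, 0, 0]
    - [0, 42, -3.9, 0, 0, 0, 0]
    - [0, 45, -4.1, 0, 0, 0, 0]
    - [0, 48, -4.4, 0, 0, 0, 0]
    - [0, 50, -4.6, 0, 0, 0, 0]
    - [0, 50, -4.6, 0, 0, 0, 0]

```text
clock: 18.48
tcp_pos: [537.8, -43.2, -12.1]
tool_rot: [0.477, -0.522, 0.522, -0.477]
ft_force: [0.2, -0.4, 1.0]
gripper_width: 0.006
```

send_rows:
  moves:
    - [0, 1, -0.1, 0, 0, 0, 0]
    - [0, 2, -0.2, 0, 0, 0, 0]
    - [0, 3, -0.3, 0, 0, 0, 0]
    - [0, 3, -0.3, 0, 0, 0, 0]

```text
clock: 18.82
tcp_pos: [540.2, -43.4, -12.1]
tool_rot: [0.477, -0.522, 0.522, -0.477]
ft_force: [-1.3, 0.6, 0.1]
gripper_width: 0.003
```

send_rows:
  moves:
    - [0, 1, -0.1, 0, 0, 0, 0]
    - [0, 2, -0.2, 0, 0, 0, 0]
    - [0, 2, -0.2, 0, 0, 0, 0]

```text
clock: 19.07
tcp_pos: [542.4, -43.7, -12.1]
tool_rot: [0.477, -0.522, 0.522, -0.477]
ft_force: [-0.9, -0.1, -0.9]
gripper_width: 0.007
```

send_rows:
  moves:
    - [0, 1, -0.1, 0, 0, 0, 0]
    - [0, 2, -0.2, 0, 0, 0, 0]
    - [0, 2, -0.2, 0, 0, 0, 0]

```text
clock: 19.32
tcp_pos: [544.5, -43.9, -12.1]
tool_rot: [0.477, -0.522, 0.522, -0.477]
ft_force: [-1.4, -0.0, -0.5]
gripper_width: 0.005
```

send_rows:
  moves:
    - [0, 1, -0.1, 0, 0, 0, 0]
    - [0, 2, -0.2, 0, 0, 0, 0]
    - [0, 2, -0.2, 0, 0, 0, 0]

```text
clock: 19.57
tcp_pos: [545.5, -43.9, -12.2]
tool_rot: [-0.477, 0.522, -0.522, 0.477]
ft_force: [-2.5, 1.0, 2.0]
gripper_width: 0.008
```

send_rows:
  moves:
    - [0, 1, -0.1, 0, 0, 0, 0]
    - [0, 2, -0.2, 0, 0, 0, 0]
    - [0, 2, -0.2, 0, 0, 0, 0]
    - [0, 2, -0.2, 0, 0, 0, 0]

```text
clock: 19.9
tcp_pos: [545.5, -43.9, -12.4]
tool_rot: [-0.478, 0.523, -0.521, 0.476]
ft_force: [-7.5, 1.5, 6.7]
gripper_width: 0.004
```

It stopped at 545.5 with the force rising: home against the rail. I retreat and check.

send_rows:
  moves:
    - [0, -8, 0.8, 0, 0, 0, 0]
    - [0, -25, 2.3, 0, 0, 0, 0]
    - [0, -40, 3.7, 0, 0, 0, 0]
    - [0, -40, 3.7, 40, 0, 0, 0]
    - [0, -40, 3.7, 80, 0, 0, 0]
    - [0, -40, 3.7, 120, 0, 0, 0]
    - [0, -40, 3.7, 160, 0, 0, 0]
    - [0, -50, -30, 200, 0, 0, 0]
    - [0, -50, -70, 220, 0, 0, 0]
    - [0, -50, -110, 220, 0, 0, 0]
    - [0, -50, -150, 220, 0, 0, 0]
    - [0, -50, -190, 220, 0, 0, 0]
    - [0, -50, -230, 220, 0, 0, 0]
    - [0, -50, -270, 220, 0, 0, 0]
    - [0, -50, -310, 220, 0, 0, 0]
    - [0, -50, -310, 220, 0, 0, 0]
    - [0, -50, -310, 220, 0, 0, 0]

```text
clock: 21.32
tcp_pos: [497.9, -356.6, 207.6]
tool_rot: [0.476, -0.522, 0.523, -0.476]
ft_force: [0.1, 0.1, -0.4]
gripper_width: 0.006
```

Run:
```python
from h import *
import pickle
c=read_camera("side");t=read_camera("top");s=read_state();print(s["clock"],s["tcp_pos"],s["ft_force"])
a=np.clip(c["frame"][160:260,250:383].astype(float)*1.5,0,255).astype(np.uint8)
b=t["frame"][175:250,250:390]
cv2.imwrite("pics/c10.png",np.hstack([cv2.resize(a,(400,300),interpolation=2),cv2.resize(b,(400,214),interpolation=2)[:214]]) if 0 else np.vstack([cv2.resize(a,(798,600),interpolation=2)[:370],cv2.resize(b[:40],(798,228),interpolation=2)]))
# unchanged objects: diff
for n,f in(("top",t),("side",c)):
    d=np.abs(f["frame"].astype(int)-pickle.load(open(n+".pkl","rb"))["frame"]).max(2)
    for nm,p,h in(("mallet",(250,100,0),110),("twin",(605,132,12),35)):
        pass
    print(n,"mallet",(d[215:302,165:205] if n=="top" else d[285:370,195:305]).mean().round(1),"square",(d[128:160,284:336] if n=="top" else d[172:200,240:296]).mean().round(1),"twin",(d[194:220,260:277] if n=="top" else d[222:250,270:300]).mean().round(1),"drill",(d[165:270,422:460] if n=="top" else d[140:182,366:440]).mean().round(1))
```

```text
21.4167 [ 497.81345663 -353.63677468  207.49163734] [-1.11996333  0.65364293 -0.36148458]
top mallet 9.3 square 7.0 twin 4.9 drill 41.8
side mallet 7.3 square 7.0 twin 6.0 drill 9.8
```

View pics/c10.png

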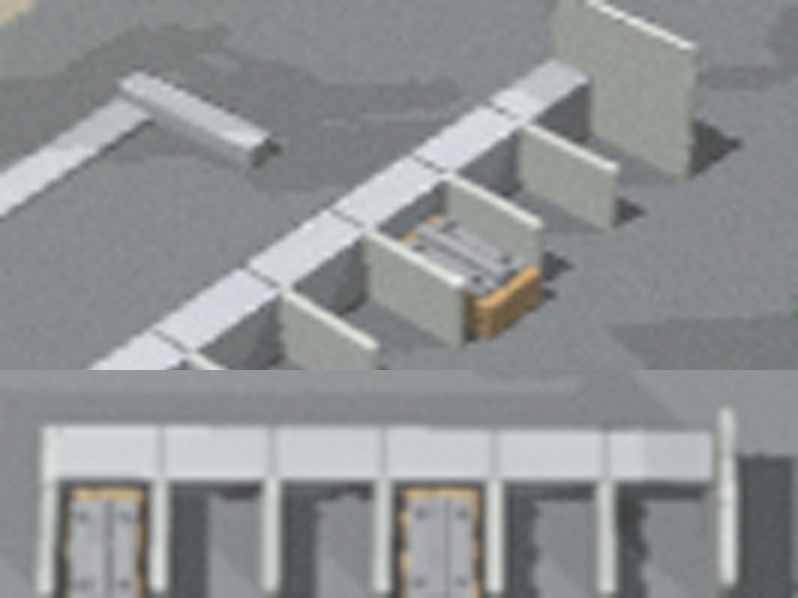

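The last picture shows the hinge at (440,540), in the third gap from the tall plate (725,500), straight and level with the seated twin (105,540). Its rear stands slightly out of the gap. I'm handing in.

```bash
python3 -c "
from plant import *
print(close_job())"
```

```text
the job is handed in; nothing more can be done
None
```

The hinge sample is in the third gap from the tall white end plate, which is at the rack's right end. I handed the job in at about 21.4 s; no verdict was reported.

**Rail run:** The shut fingertips started about 2 mm from the tall plate by estimate. They ran along the rail at roughly 6 N past the first and second gaps and stopped at the third, which the side picture confirmed.

**Pushing:** I pushed the hinge sideways with two fingers, which squared it up to within about 0.5°. I then pushed it lengthwise with shut fingers until it stopped, with the push force rising to about 7.5 N. It was never gripped.

**Last checks:**
- The final pictures show the hinge straight in the third gap and level with the twin. The arm was clear and read no contact.
- The mallet, set square and twin match the first pictures to within noise.
- The drill looks unchanged in the side view. The top-view comparison differed there (41.8 against 5–9 for the others), most likely because the arm was in that part of the picture, so that check is not conclusive. The arm never came near the drill at low height.

**One disagreement:** The fingertip touched the 40 mm rail at a reported TCP height of 17.9 mm, so the real tip sits about 22 mm above the reported TCP. I found this by lowering gently until contact and allowed for it in the pushes.

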